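# Fetch the spice jar from the child-locked cupboard

## Robot

A 6-joint arm with a two-finger parallel gripper is mounted at the origin on a cart in front of the work surface, level with it; the furniture and walls round the work are solid. World frame = base frame: x ahead of the robot, y to its left, z up, the work surface at z = 0. Lengths are in m, angles in rad, forces in N, time in s.
With the tool pointing down it reaches from about 0.325 to 0.925 m from the base axis. Payload 3.1 kg.
Tool frame: the origin (TCP) lies midway between the tips of the shut fingers; the grasp point (between the pads) lies 19 mm behind it; y points along the fingers, x is the direction in which the jaws open and shut, and the axes are right-handed (so a half turn about y gives the same grasp; the last joint's range is limited). The gripper opens to 85 mm and grips with 20 to 120 N. Pads are 22 mm wide; open, the fingers measure 114 mm over their backs; the gripper's body (76 mm by 85 mm) begins 54 mm behind the grasp point. The pads swing forward as they close: fully open they stand 13 mm farther back than shut.
Start: joints at [1.003, 0.217, 1.613, -0, 1.311, -0.112], TCP at [0.275, 0.561, 0.231] pointing down, gripper open.
Joint ranges: [-2.75, 2.75], [-0.78, 2.1], [0.31, 2.55], [-1.13, 4.27], [0.13, 2.63], [-2.58, 2.58]. Speed limits (rad/s): [2.79, 2.79, 3.14, 3.14, 3.14, 3.14].

## Interface

Orientations are given as [roll, pitch, yaw] about the fixed x, y, z axes, in that order (R = Rz(yaw) Ry(pitch) Rx(roll)).
In Python, from rig import sensors, grab_frame, order, look_for, landmark_of gives the robot as it stands. The module is installed in compiled form; this text tells all that it offers.
- The arm moves only by the tool jog_arm, never from a script. Its argument "targets" is text: rows parted by semicolons, each of 7 numbers parted by spaces: the turn, a rotation vector about the tool's x, y, z in rad, then the shift along the tool's x, y, z in m, then the closure, from 0 (fully open) to 1 (shut). In form: ax ay az dx dy dz claw; .... A call has 1 to 12 rows; each row shifts and turns the commanded pose from where the row before left it, along the tool's axes as they then stand; what a row does not reach is not made up. A row lasts 1/8 s, in which the tool goes at most 62.5 mm and 10.7 degrees, less where a joint would pass 70% of its speed; a pose out of reach is approached as far as the arm can. A call with a gripper value outside its range is refused whole. The fingers move at their own pace and stop on an object; the grip force is fixed at half the most. Time passes only in rows, so rows that do not move let the fingers close. It gives the time, the measured TCP pose, the force and the opening at its end, in the units of the state.
- sensors.get_state(): the state, without advancing time (a new reading comes with each control period).
- grab_frame(name): name is "side" or "top" or "wrist"; returns a dict with "color" (420x560x3 uint8, red, green, blue), "z_map" (420x560 float32, m along the optical axis (not along the pixel's ray), 0 where there is no reading), "fx", "fy", "cx", "cy" (pixels), "extrinsics" (4x4, takes a point from world to camera coordinates). Camera axes: x right, y down, z forward; pixel columns grow to the right and rows downward; lengths in m; the calibration is good to about 2 mm. A picture is of the moment at which its call begins.
- order.job_done(): hands the job in, once; it reports no verdict.
Trained networks look in the newest picture that a camera, given by its name, has taken for a name from the list of things; names that differ only in an ending like _2 or _b are one class to them, and where a whole thing is asked for, a point or a joint stands for the part that bears it (a point fixed in the world has none). Each returns a list of dicts, best first, with "conf" (0 to 1); they miss things now and then, are a little off and sometimes report something else, mostly with a low value. They report only what shows in the picture. A call takes as long as a camera call.
- look_for(camera, label): "centre" ([row, column] in pixels, amid what is visible of it).
- landmark_of(camera, label): "centre" ([row, column] in pixels: a listed point, or the origin of a listed thing).
The state is a dict: "time_s": time; "joint_positions": joint angles; "qd": joint speeds; "effort": joint torques, N m; "tool_pos": TCP position; "tcp_rot": TCP orientation; "ft_force": force on the tool from outside, world axes, zero at the start; "wrist_torque": the same for the moment, N m; "grip_width": finger opening in m.
Only numpy, scipy, OpenCV 4.12 (cv2) and the standard library are available. Lean on these libraries where they do the work, as an engineer would, in place of code of your own. Each camera call takes 0.05 s, during which the arm holds its last target.

## Task

The small worktop cupboard has a child lock: its door stands ajar on a sprung hook. Press the hook down through the gap behind the door's top edge so that the door comes free, and swing the door wide open, to about a right angle. Then take the spice jar out of the rack on the inside of the door and stand it upright on the glass board, leaving the door open and the other things where they are.

Things in the scene. Friction and masses are not known exactly. Their poses are not given: they have to be found in the camera images.
- cupboard: Small white cupboard with a pale wood top and door, fixed on the worktop: 150 deep (x), 220 wide (y), 165 high. Origin: centre of its underside; its front faces its own -x, front plane 75 mm from the origin. The door's upright hinge line is at (-75, -110) mm, the front right corner seen from the robot; the door opens towards the robot and to the right.
- door (a joint): Door angle, rad. 0: held ajar by the hook, 0.24 rad from closed; grows as it opens, to 1.3. Once freed, a sprung plunger low inside pushes it to about 0.28; beyond that it swings lightly and stays where left. Panel 14 mm thick, 3 to 220 mm from the hinge line, top edge at height 160. On its inner face the strip 160 to 220 mm from the hinge is clear of fittings.
- door_hinge (a point): The door's hinge line at worktop level, in the plane of the door's inner face. Its axes turn with the door: y along the inner face to the free edge, x square to it into the cupboard, z up. Its yaw is the cupboard's yaw + 0.24 + the door angle.
- door_handle (a point): Middle of the upright steel bar handle on the door's outside: 80 mm long, 195 mm from the hinge line, standing 35 mm off the outer face (49 mm from the inner face), at height 105.
- hook (a joint): Angle of the hook, rad: 0 at rest (up), grows as its arm is pressed down, at most 0.5. The barb lets go at about 0.25, some 5 to 6 mm down at the pad, which takes about 10 N there. Pressed much harder, friction under the finger can hold the door back until the finger is lifted; the hook itself springs back up.
- hook_pad (a point): Ribbed top of the grey plastic hook arm, to be pressed: height 129, arm 16 mm wide, fixed to the door 145 mm from the hinge; the point is 20 mm inside the inner face. The arm crosses the gap to the cupboard, its barb behind a steel plate under the top's front edge. The gap, door to front edge of the top, is 34 mm wide here (30 mm 20 mm nearer the hinge); the pad lies 31 mm below the door's top edge.
- jar_center (a point): Centre, half-way up, of the spice jar: upright, screw cap, 43 mm across, 102 high, about 110 g. It starts in the rack on the door's inside, on a floor at height 45, 60 mm from the hinge line and 38 mm from the inner face, kept by wire rails at height 66 with a few mm of play. Open the door, then take it by its upper part from above, fingers closing along the door.
- board: Flat glass board lying on the worktop left of the cupboard, fixed, 413 x 291 mm (its own x by y), top at height 7. Origin: centre of its underside. Its half towards its own -x, the half nearer the cupboard, is empty.
- mug: White mug on the board's far half, 77 mm across, 89 high, with a handle. A bystander. Origin: centre of its underside.
- can_opener: White hand-held can opener lying on the board, 72 x 168 x 42 mm. A bystander. Origin: centre of its underside.
- egg_timer: Round egg timer, 63 mm across, 60 high, standing either between the board and the door's swing or farther back, between the cupboard and the kettle. A bystander. Origin: centre of its underside.
- bean_tin: Food tin, 57 mm across, 72 high, standing at the other of those two places. A bystander. Origin: centre of its underside.

How it is judged:
On the way, in this order (a step that is already met when the one before it is completed fails the run):
1. the hook is pressed down while the door still stands on it (value of joint hook above 0.15 rad and value of joint door below 0.1 rad), for 0.04 s.
2. the door is swung wide open with the jar still in its rack (door beyond 1.0) (value of joint door above 1 rad and x of jar_center in the frame of door_hinge below 0.06 m), for 0.2 s.
At the end, for the whole second after the job is handed in: The jar stands upright (within 0.1 rad) and at rest on the glass board, its centre at least 15 mm inside the board's edges, and the door is still open (beyond 0.9) (x of jar_center in the frame of board between -0.19 and 0.19 m and y of jar_center in the frame of board between -0.13 and 0.13 m and z of jar_center in the frame of board between 0.052 and 0.064 m and angle between jar_center's own z axis and vertical below 0.1 rad and linear speed of spice_jar below 0.02 m/s and value of joint door above 0.9 rad); the robot touches nothing.
It fails at once if a bystander is shifted by more than 30 mm (distance of any of mug, can_opener, egg_timer, bean_tin from where it was at the start of the episode above 0.03 m).
It fails at once if a bystander is knocked over (angle between any of mug, can_opener, egg_timer, bean_tin's own z axis and vertical above 0.5 rad).
It fails at once if the jar is tipped over (angle between jar_center's own z axis and vertical above 0.8 rad).
It also fails if it takes over 61 s, if anything falls off the work surface, if the arm or the gripper's body presses on something with over 40 N, if the wrist force passes 120 N, or if a joint passes its speed limit or range.

## Working session

There is one attempt and no reset: what is moved stays moved. The work goes in short steps, Python scripts to look and compute and a tool call to move; the robot and the scene stay as the last step left them, time stands still between calls to the robot, and variables do not carry over. Pictures are saved under pics/ and viewed, and the job is handed in when it is done.

Besides the shell and the picture viewer there is one more tool, called after ">>>" as name(argument=value, ...), one argument or row to a line, values as JSON. jog_arm: Moves the arm, as the interface text tells. Its arguments: {"type":"object","properties":{"targets":{"type":"string"}},"required":["targets"]}

```bash
mkdir -p pics; cat > h.py <<'E'
import numpy as np, cv2
from rig import sensors, grab_frame, order, look_for, landmark_of
from scipy.spatial.transform import Rotation as R
def save(f,n): cv2.imwrite('pics/'+n,cv2.cvtColor(f['color'],cv2.COLOR_RGB2BGR))
def ray(f,px):
    r,c=px; E=f['extrinsics']; d=np.array([(c-f['cx'])/f['fx'],(r-f['cy'])/f['fy'],1.])
    return -E[:3,:3].T@E[:3,3], E[:3,:3].T@d
def at_z(f,px,z):
    o,d=ray(f,px); return o+d*(z-o[2])/d[2]
def at_depth(f,px):
    o,d=ray(f,px); return o+d*f['z_map'][int(px[0]),int(px[1])]
def proj(f,p):
    E=f['extrinsics']; q=E[:3,:3]@np.asarray(p)+E[:3,3]
    return (q[1]/q[2]*f['fy']+f['cy'], q[0]/q[2]*f['fx']+f['cx'])
E
python3 - <<'E'
from h import *
for n in ['side','top','wrist']:
    f=grab_frame(n); save(f,n+'0.png')
    print(n,'cam',ray(f,(210,280)))
    for l in ['cupboard','door','door_hinge','door_handle','hook_pad','jar_center','board','mug','can_opener','egg_timer','bean_tin']:
        for k in landmark_of(n,l)[:2]:
            print(l,round(k['conf'],2),np.round(k['centre']),np.round(at_z(f,k['centre'],{'hook_pad':.129,'door_handle':.105,'jar_center':.096}.get(l,0)),3),np.round(at_depth(f,k['centre']),3))
s=sensors.get_state();print(s)
E
```

```text
side cam (array([ 0.07617467, -1.06405175,  0.63953237]), array([ 0.34658576,  0.84264925, -0.41238248]))
cupboard 0.67 [294. 356.] [ 0.59  -0.234  0.   ] [ 0.516 -0.353  0.092]Traceback (most recent call last):
  File "<stdin>", line 6, in <module>
ValueError: it knows: bean_tin, board, can_opener, cupboard, door_handle, door_hinge, egg_timer, hook_pad, jar_center, mug
```

```bash
python3 - <<'E'
from h import *
for n in ['side','top','wrist']:
    f=grab_frame(n); save(f,n+'0.png')
    print(n,'cam',ray(f,(210,280)))
    for l in ['cupboard','door_hinge','door_handle','hook_pad','jar_center','board','mug','can_opener','egg_timer','bean_tin']:
        for k in landmark_of(n,l)[:2]:
            print(l,round(k['conf'],2),np.round(k['centre']),np.round(at_z(f,k['centre'],{'hook_pad':.129,'door_handle':.105,'jar_center':.096}.get(l,0)),3),np.round(at_depth(f,k['centre']),3))
s=sensors.get_state();print(s)
E
```

```text
side cam (array([ 0.07617467, -1.06405175,  0.63953237]), array([ 0.34658576,  0.84264925, -0.41238248]))
cupboard 0.86 [292. 355.] [ 0.594 -0.225  0.   ] [ 0.515 -0.354  0.098]
door_hinge 0.88 [334. 354.] [ 0.519 -0.352  0.   ] [ 0.519 -0.352 -0.   ]
door_hinge 0.55 [195. 232.] [0.522 0.414 0.   ] [0.51  0.374 0.017]
door_handle 0.83 [263. 268.] [ 0.404 -0.199  0.105] [ 0.407 -0.191  0.1  ]
board 0.96 [213. 222.] [0.452 0.292 0.   ] [0.448 0.277 0.007]
board 0.7 [333. 358.] [ 0.528 -0.352  0.   ] [ 0.529 -0.349 -0.002]
mug 0.72 [196. 235.] [0.526 0.4   0.   ] [0.517 0.37  0.013]
can_opener 0.61 [203. 194.] [0.394 0.4   0.   ] [0.385 0.358 0.019]
egg_timer 0.89 [269. 225.] [ 0.365 -0.014  0.   ] [ 0.354 -0.055  0.025]
top cam (array([-0.05508891, -0.01794715,  1.41412249]), array([ 0.39122874,  0.01867177, -0.92012388]))
cupboard 0.68 [202. 366.] [ 0.588 -0.234  0.   ] [ 0.513 -0.209  0.165]
cupboard 0.36 [248. 353.] [ 0.447 -0.198  0.   ] [ 0.411 -0.185  0.102]
door_hinge 0.82 [225. 406.] [ 0.525 -0.346  0.   ] [ 0.505 -0.334  0.05 ]
door_handle 0.62 [249. 356.] [ 0.407 -0.191  0.10
[... 743 characters left out ...]
 0.032]
{'time_s': 1.75, 'joint_positions': array([ 1.00281295e+00,  2.16905289e-01,  1.61340277e+00, -1.02989209e-05,
        1.31131460e+00, -1.12188940e-01]), 'qd': array([ 1.70149073e-03, -2.81074322e-05,  2.05180799e-04,  1.36226325e-03,
        1.01578439e-03,  5.61553810e-04]), 'effort': array([-9.07366830e-04, -3.96872199e+01, -3.04240716e+01, -1.51003478e-04,
        8.81981014e-04, -1.18793270e-05]), 'tool_pos': array([0.27508917, 0.56121043, 0.23129552]), 'tcp_rot': array([-1.57080286e+00,  3.09396932e-05,  1.11500453e+00]), 'ft_force': array([-0.55560475,  0.15991527,  0.57775034]), 'wrist_torque': array([-0.00436697,  0.03825747,  0.01515534]), 'grip_width': 0.08532211229087755}
```

View pics/side0.png

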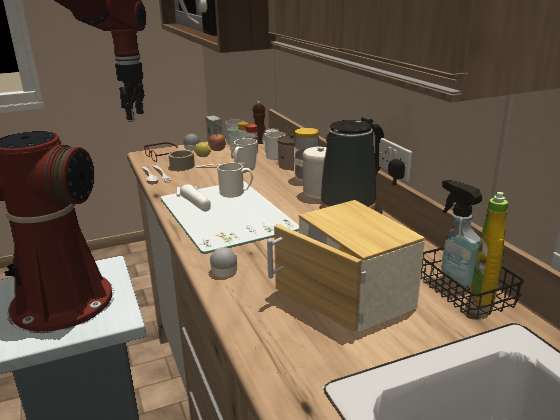

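View pics/top0.png

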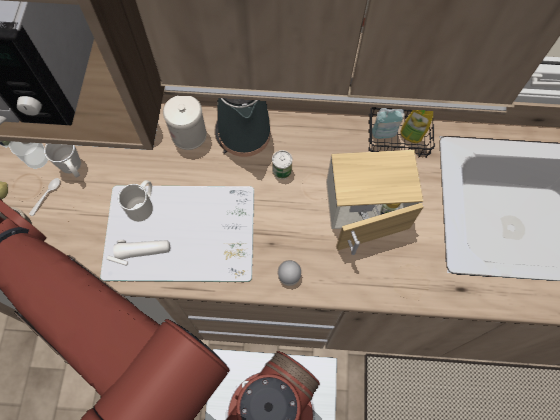

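View pics/wrist0.png

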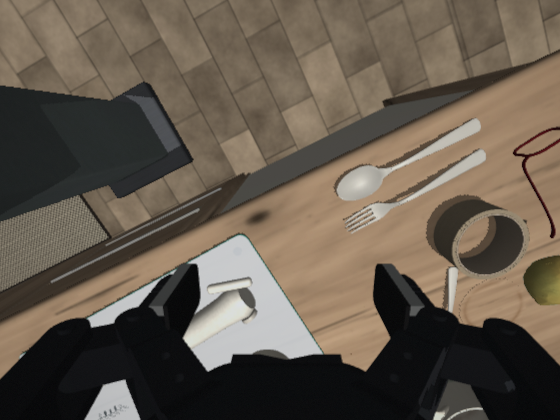

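```bash
python3 - <<'E'
from h import *
f=grab_frame('top'); np.savez('top0.npz',**f)
E=f['extrinsics'];z=f['z_map'];r,c=np.indices(z.shape)
P=np.stack([(c-f['cx'])/f['fx']*z,(r-f['cy'])/f['fy']*z,z],-1)
W=(P-E[:3,3])@E[:3,:3]
m=(z>0)&(W[...,2]>.155)&(W[...,2]<.175)&(r>140)&(r<250)&(c>315)&(c<430)
n,l,s,_=cv2.connectedComponentsWithStats(m.astype(np.uint8),connectivity=4)
for i in range(1,n):
    if s[i,4]<30: continue
    p=W[l==i]; print(s[i],np.round(p.mean(0),4))
    rect=cv2.minAreaRect(p[:,:2].astype(np.float32)*1000); print(rect,cv2.boxPoints(rect).round(1).tolist())
crop=cv2.resize(f['color'][140:290,260:440],(720,600),interpolation=cv2.INTER_CUBIC)
cv2.imwrite('pics/crop1.png',crop[...,::-1])
for k in range(3):
  f=grab_frame('top')
  for l,zz in [('board',0),('cupboard',0),('door_hinge',0),('door_handle',.105),('hook_pad',.129)]:
    for k in landmark_of('top',l)[:1]: print(l,k['conf'],np.round(at_z(f,k['centre'],zz),3))
E
```

```text
[ 331  150   92   81 4868] [ 0.5764 -0.2347  0.1632]
((556.0054931640625, -238.18310546875), (218.34539794921875, 221.64016723632812), 7.450527667999268) [[433.3999938964844, -142.5], [462.1000061035156, -362.20001220703125], [678.5999755859375, -333.8999938964844], [649.9000244140625, -114.0999984741211]]
board 0.6 [ 0.468  0.282 -0.   ]
cupboard 0.74 [ 0.594 -0.237 -0.   ]
door_hinge 0.64 [ 0.527 -0.347  0.   ]
door_handle 0.57 [ 0.407 -0.189  0.105]
hook_pad 0.7 [ 0.404 -0.186  0.129]
board 0.9 [0.463 0.282 0.   ]
cupboard 0.74 [ 0.58  -0.232  0.   ]
door_hinge 0.56 [ 0.528 -0.35   0.   ]
door_handle 0.63 [ 0.408 -0.185  0.105]
hook_pad 0.47 [ 0.491 -0.217  0.129]
board 0.73 [0.47 0.28 0.  ]
cupboard 0.6 [ 0.581 -0.234  0.   ]
door_hinge 0.87 [ 0.528 -0.345  0.   ]
door_handle 0.97 [ 0.41  -0.191  0.105]
hook_pad 0.38 [ 0.494 -0.216  0.129]
```

View pics/crop1.png

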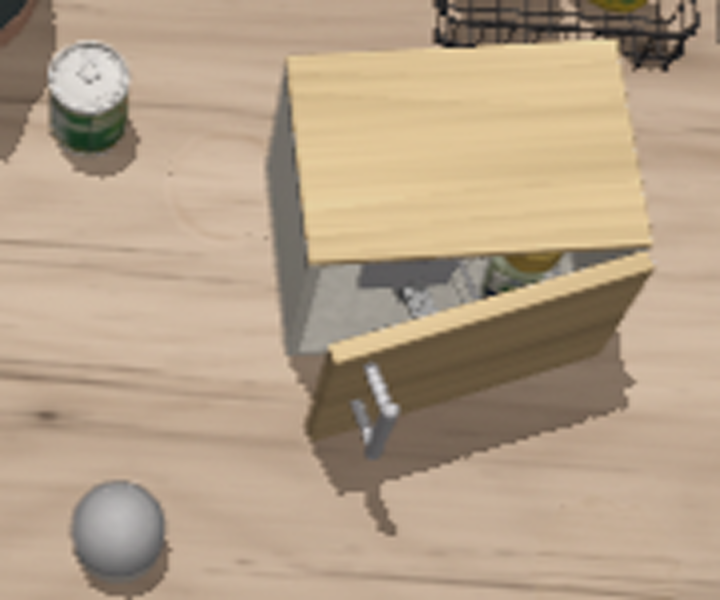

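```bash
python3 - <<'E'
from h import *
f=dict(np.load('top0.npz'))
g=lambda x,y,z: at_z(f,((y+.5)/4+140-.5,(x+.5)/4+260-.5),z)[:2]
T=np.array([g(*p,.165) for p in [(288,58),(617,40),(651,246),(309,263)]]);print(T.round(4))
for a,b in [(0,1),(1,2),(2,3),(3,0)]: print(np.linalg.norm(T[a]-T[b]).round(4), np.degrees(np.arctan2(*(T[b]-T[a])[::-1])).round(2))
D=np.array([g(*p,.160) for p in [(328,347),(651,252),(332,362),(652,266)]]);print(D.round(4))
for a,b in [(1,0),(3,2),(0,2)]: print(np.linalg.norm(D[a]-D[b]).round(4), np.degrees(np.arctan2(*(D[b]-D[a])[::-1])).round(2))
# model fit to T
x=np.array([[75,110],[75,-110],[-75,-110],[-75,110]])/1e3
A,B=x-x.mean(0),T-T.mean(0)
yaw=np.arctan2((A[:,0]*B[:,1]-A[:,1]*B[:,0]).sum(),(A*B).sum());Rm=np.array([[np.cos(yaw),-np.sin(yaw)],[np.sin(yaw),np.cos(yaw)]])
o=T.mean(0);print('cup',o,yaw,'resid',(T-(o+x@Rm.T)).round(4))
h=o+Rm@[-.075,-.11];w=yaw+.24;ey=np.array([-np.sin(w),np.cos(w)]);ex=np.array([np.cos(w),np.sin(w)])
print('hinge',h,'w',w,'pad',h+.145*ey+.02*ex,'handle',h+.195*ey-.049*ex,'jar',h+.06*ey+.038*ex)
print('free edge',h+.22*ey)
E
```

```text
[[ 0.6452 -0.1173]
 [ 0.6743 -0.3338]
 [ 0.5262 -0.351 ]
 [ 0.4989 -0.135 ]]
0.2185 -82.33
0.1491 -173.4
0.2177 97.19
0.1473 6.9
[[ 0.4448 -0.1488]
 [ 0.5243 -0.3521]
 [ 0.435  -0.1515]
 [ 0.5146 -0.3524]]
0.2183 111.35
0.2161 111.62
0.0102 -164.59
cup [ 0.5861668  -0.23426681] 0.12589205199000283 resid [[-0.0016 -0.0016]
 [-0.      0.0002]
 [ 0.0006  0.0019]
 [ 0.001  -0.0004]]
hinge [ 0.52557193 -0.35281326] w 0.36589205199000285 pad [ 0.49236957 -0.21025589] handle [ 0.41004791 -0.18825263] jar [ 0.53958957 -0.28318923]
free edge [ 0.44685979 -0.14737617]
```

>>> jog_arm(
  targets="0 0 0 -0.046 0 -0.041 1;0 0 0 -0.046 0 -0.041 1;0 0 0 -0.046 0 -0.041 1;0 0 0 -0.046 0 -0.041 1;0 0 0 -0.046 0 -0.041 1;0 0 0 -0.046 0 -0.041 1;0 0 0 -0.046 0 -0.041 1;0 0 0 -0.046 0 -0.041 1;0 0 0 -0.046 0 -0.041 1;0 0 0 -0.046 0 -0.041 1;0 0 0 -0.046 0 -0.041 1;0 0 0 -0.046 0 -0.041 1",
)

```text
time_s: 4.2
tool_pos: [0.4743, -0.1532, 0.2317]
tcp_rot: [-1.572, -0.0, 1.114]
ft_force: [0.9, -0.0, 0.2]
grip_width: -0.0001
```

>>> jog_arm(
  targets="0 0.18 0 0 0 0 1;0 0.18 0 0 0 0 1;0 0.18 0 0 0 0 1;0 0.18 0 0 0 0 1;0 0.18 0 0 0 0 1;0 0.18 0 0 0 0 1;0 0.18 0 0 0 0 1;0 0.18 0 0 0 0 1;0 0.18 0 0 0 0 1;0 0.18 0 0 0 0 1;0 0.18 0 0 0 0 1;0 0.18 0 0 0 0 1",
)

```text
time_s: 5.7
tool_pos: [0.4739, -0.151, 0.2315]
tcp_rot: [-1.571, -0.0, -1.051]
ft_force: [-0.0, 0.4, -0.1]
grip_width: -0.0
```

>>> jog_arm(
  targets="0 0.154 0 0 0 0 1;0 0 0 0.031 0 -0.003 1;0 0 0 0.031 0 -0.003 1;0 0 0 0 0 0 1",
)

```text
time_s: 6.2
tool_pos: [0.4912, -0.2126, 0.2316]
tcp_rot: [-1.571, -0.001, -1.201]
ft_force: [-0.4, 0.2, 0.8]
grip_width: -0.0
```

```bash
python3 - <<'E'
from h import *
f=grab_frame('wrist'); save(f,'w1.png'); np.savez('w1.npz',**f)
for l,z in [('hook_pad',.129),('door_handle',.105),('door_hinge',0),('jar_center',.096)]:
  for k in landmark_of('wrist',l)[:2]: print(l,k['conf'],np.round(k['centre']),at_z(f,k['centre'],z).round(4),at_depth(f,k['centre']).round(4))
f2=grab_frame('top'); save(f2,'t1.png')
s=sensors.get_state(); print(s['tool_pos'],s['tcp_rot'],s['joint_positions'])
print('tcp proj',proj(f,s['tool_pos']),proj(f,[.4924,-.2103,.129]))
E
```

```text
hook_pad 0.63 [208. 284.] [ 0.495  -0.2107  0.129 ] [ 0.4951 -0.2106  0.1295]
door_handle 0.75 [269. 236.] [ 0.4126 -0.1906  0.105 ] [ 0.4181 -0.1905  0.115 ]
[ 0.49059975 -0.21012263  0.23123885] [-1.57086549e+00  3.84190047e-04 -1.19819566e+00] [-5.36302713e-01  2.23211031e-02  1.82831262e+00  1.88899388e-04
  1.29130450e+00  6.61840793e-01]
tcp proj (np.float64(267.5606160706242), np.float64(278.47521378450705)) (np.float64(211.0687078359866), np.float64(282.29900484229495))
```

View pics/w1.png

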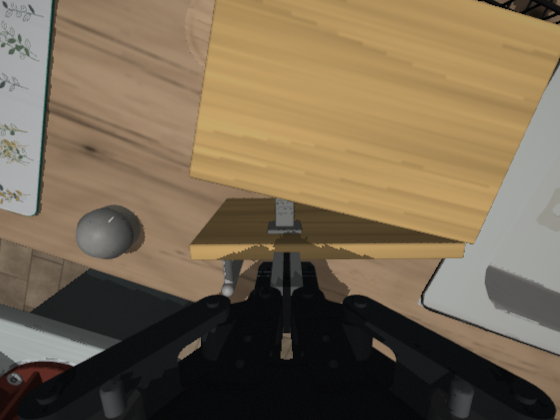

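```bash
python3 - <<'E'
from h import *
f=dict(np.load('w1.npz'))
for px,z in [((243,195),.16),((244,460),.16),((243.5,284),.16),((173,192),.165),((243,472),.165),((197,284),.165),((199,284),.129),((222,284),.129)]:
    print(px,z,at_z(f,px,z).round(4),at_depth(f,px).round(4))
c=f['color'][150:300,180:480]; cv2.imwrite('pics/w1c.png',cv2.resize(c,(800,400),interpolation=cv2.INTER_CUBIC)[...,::-1])
E
```

```text
(243, 195) 0.16 [ 0.4524 -0.1533  0.16  ] [ 0.4514 -0.153   0.1581]
(244, 460) 0.16 [ 0.5258 -0.3462  0.16  ] [ 0.5603 -0.1876  0.3746]
(243.5, 284) 0.16 [ 0.4769 -0.218   0.16  ] [ 0.4761 -0.2183  0.1579]
(173, 192) 0.165 [ 0.5056 -0.1373  0.165 ] [ 0.5058 -0.1375  0.1658]
(243, 472) 0.165 [ 0.5306 -0.3506  0.165 ] [ 0.5307 -0.3502  0.1654]
(197, 284) 0.165 [ 0.5127 -0.2043  0.165 ] [ 0.5128 -0.2043  0.1655]
(199, 284) 0.129 [ 0.5029 -0.2078  0.129 ] [ 0.5031 -0.2078  0.1296]
(222, 284) 0.129 [ 0.4837 -0.2152  0.129 ] [ 0.4836 -0.2153  0.1287]
```

View pics/w1c.png

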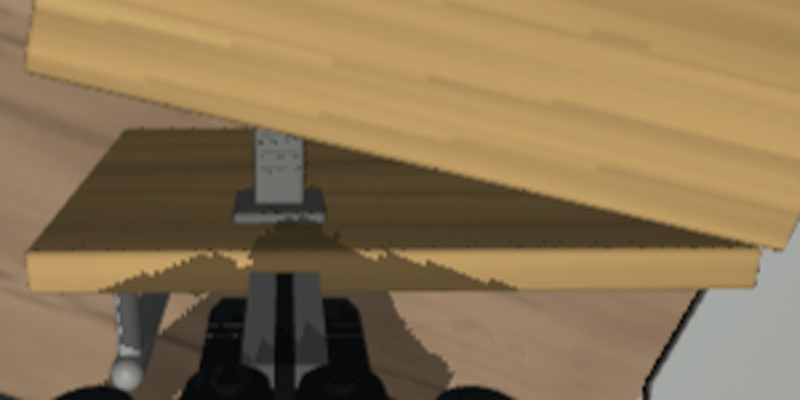

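```bash
python3 - <<'E'
from h import *
for i in range(4):
    f=grab_frame('wrist');s=sensors.get_state()
    E=f['extrinsics'];Rt=R.from_euler('xyz',s['tcp_rot']).as_matrix()
    cam=-E[:3,:3].T@E[:3,3]
    print(s['tool_pos'].round(4),s['tcp_rot'].round(4),'cam in tool',(Rt.T@(cam-s['tool_pos'])).round(4), 'opt axis',(Rt.T@E[:3,:3].T[:,2]).round(3),(Rt.T@E[:3,:3].T[:,0]).round(3))
zm=f['z_map']
for px in [(254,278),(254,284),(254,288),(254,295),(260,280),(260,294),(270,280),(270,294)]:
    p=at_depth(f,px); print(px,p.round(4),(Rt.T@(p-s['tool_pos'])).round(4))
for d in [(0,0,.011),(0,0,-.011),(.0145,0,.011),(-.0145,0,.011)]: print(d,proj(f,s['tool_pos']+Rt@d))
E
```

```text
[ 0.4907 -0.2102  0.2313] [-1.5708e+00  2.0000e-04 -1.1982e+00] cam in tool [ 0.0017 -0.1429  0.0734] opt axis [-0.001  0.958 -0.286] [ 1.     0.    -0.001]
[ 0.4907 -0.2103  0.2313] [-1.5707  0.     -1.1982] cam in tool [ 0.0016 -0.1429  0.0734] opt axis [-0.001  0.958 -0.286] [ 1.     0.    -0.001]
[ 0.4908 -0.2104  0.2313] [-1.5707  0.     -1.1983] cam in tool [ 0.0016 -0.143   0.0734] opt axis [-0.001  0.958 -0.286] [ 1.     0.    -0.001]
[ 0.4908 -0.2105  0.2314] [-1.5707e+00 -1.0000e-04 -1.1984e+00] cam in tool [ 0.0016 -0.143   0.0734] opt axis [-0.001  0.958 -0.286] [ 1.     0.    -0.001]
(254, 278) [ 0.5009 -0.2038  0.2391] [-0.0026 -0.0077  0.0118]
(254, 284) [ 0.5016 -0.2067  0.2382] [ 0.0004 -0.0068  0.0114]
(254, 288) [ 0.5025 -0.2085  0.2386] [ 0.0024 -0.0072  0.0116]
(254, 295) [ 0.5038 -0.2118  0.2387] [ 0.0059 -0.0073  0.0116]
(260, 280) [ 0.5007 -0.2051  0.2446] [-0.0015 -0.0132  0.0112]
(260, 294) [ 0.5036 -0.2111  0.2457] [ 0.0052 -0.0143  0.0117]
(270, 280) [ 0.5012 -0.2051  0.2557] [-0.0012 -0.0243  0.0117]
(270, 294) [ 0.5034 -0.2109  0.2556] [ 0.005  -0.0242  0.0116]
(0, 0, 0.011) (np.float64(249.23230530172293), np.float64(283.34421975168607))
(0, 0, -0.011) (np.float64(286.6341951048546), np.float64(283.5111990764886))
(0.0145, 0, 0.011) (np.float64(249.20006299443992), np.float64(311.12822516877696))
(-0.0145, 0, 0.011) (np.float64(249.2645443281484), np.float64(255.56304153192832))
```

>>> jog_arm(
  targets="0 0 0 0 0.03 0.001 1;0 0 0 0 0.03 0 1;0 0 0 0 0 0 1",
)

```text
time_s: 7.08
tool_pos: [0.4896, -0.2091, 0.1685]
tcp_rot: [-1.575, 0.005, -1.199]
ft_force: [0.3, 0.0, -0.1]
grip_width: 0.0
```

>>> jog_arm(
  targets="0 0 0 0 0.015 0 1;0 0 0 0 0.015 0 1;0 0 0 0 0.007 0 1;0 0 0 0 0 0 1",
)

```text
time_s: 7.58
tool_pos: [0.4913, -0.2103, 0.1336]
tcp_rot: [-1.572, 0.001, -1.199]
ft_force: [0.0, -0.3, 0.4]
grip_width: 0.0004
```

No lateral contact. Press.

>>> jog_arm(
  targets="0 0 0 0 0.005 0 1;0 0 0 0 0.002 0 1;0 0 0 0 0 0 1",
)

```text
time_s: 7.95
tool_pos: [0.4925, -0.2109, 0.1288]
tcp_rot: [-1.57, -0.001, -1.199]
ft_force: [-1.0, 0.8, 5.4]
grip_width: -0.0001
```

>>> jog_arm(
  targets="0 0 0 0 0.002 0 1;0 0 0 0 0 0 1",
)

```text
time_s: 8.2
tool_pos: [0.4931, -0.2107, 0.128]
tcp_rot: [-1.569, -0.001, -1.199]
ft_force: [-2.1, 2.3, 9.3]
grip_width: -0.0004
```

>>> jog_arm(
  targets="0 0 0 0 0.002 0 1;0 0 0 0 0 0 1",
)

```text
time_s: 8.45
tool_pos: [0.4937, -0.2106, 0.1267]
tcp_rot: [-1.567, -0.001, -1.199]
ft_force: [-2.1, 4.2, 11.3]
grip_width: -0.0001
```

```bash
python3 - <<'E'
from h import *
f=grab_frame('top'); save(f,'t2.png'); c=f['color'][140:290,260:440]; cv2.imwrite('pics/t2c.png',cv2.resize(c,(720,600),interpolation=cv2.INTER_CUBIC)[...,::-1])
f=grab_frame('wrist'); save(f,'w2.png')
s=sensors.get_state(); print(s['tool_pos'],s['ft_force'])
E
```

```text
[ 0.49366791 -0.21061899  0.12667367] [-1.29841393  4.1943227  11.05566547]
```

View pics/w2.png

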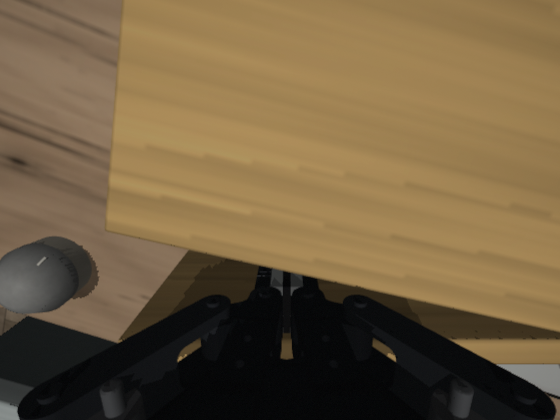

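>>> jog_arm(
  targets="0 0 0 0 0.002 0 1;0 0 0 0 0 0 1",
)

```text
time_s: 8.8
tool_pos: [0.4924, -0.2111, 0.1224]
tcp_rot: [-1.57, -0.002, -1.199]
ft_force: [-0.6, 0.1, 0.7]
grip_width: -0.0002
```

>>> jog_arm(
  targets="0 0 0 0 0.0015 0 1;0 0 0 0 0 0 1",
)

```text
time_s: 9.05
tool_pos: [0.4915, -0.2104, 0.1193]
tcp_rot: [-1.571, 0.001, -1.199]
ft_force: [-0.6, 0.6, 1.3]
grip_width: 0.0001
```

```bash
python3 - <<'E'
from h import *
f=grab_frame('top'); c=f['color'][140:290,260:440]; cv2.imwrite('pics/t3c.png',cv2.resize(c,(720,600),interpolation=cv2.INTER_CUBIC)[...,::-1])
for l in landmark_of('top','door_handle')[:1]: print(l,at_z(f,l['centre'],.105))
f=grab_frame('side'); save(f,'s3.png')
for l in landmark_of('side','door_handle')[:1]: print(l,at_z(f,l['centre'],.105))
s=sensors.get_state(); print(s['tool_pos'],s['ft_force'])
E
```

```text
{'centre': [264.6, 367.6], 'conf': 0.6} [ 0.3676807 -0.2224544  0.105    ]
{'centre': [274.5, 257.7], 'conf': 0.63} [ 0.36843865 -0.23296799  0.105     ]
[ 0.49155952 -0.21044202  0.11945586] [-0.3318604  -0.41995656  1.39637008]
```

View pics/t3c.png

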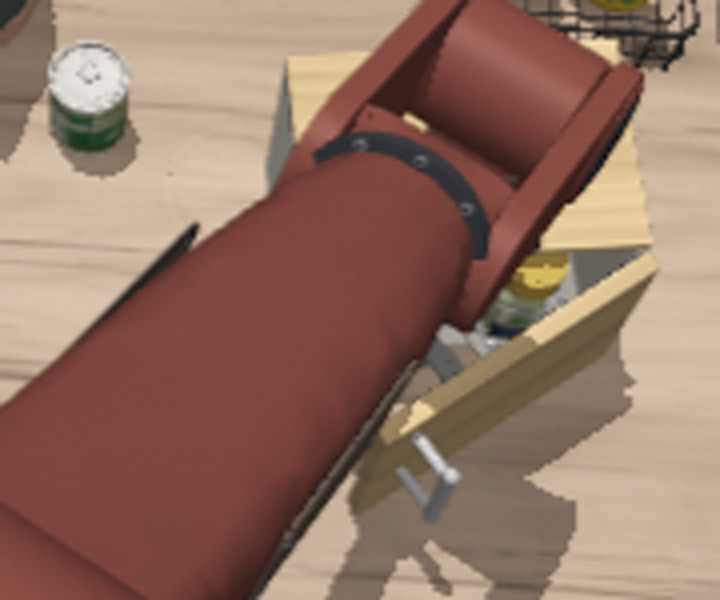

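View pics/s3.png

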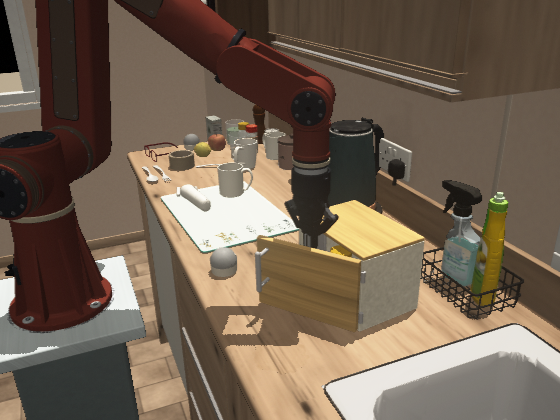

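>>> jog_arm(
  targets="0 0 0 0 -0.025 0 1;0 0 0 0 -0.03 0 1;0 0 0 -0.025 0 -0.014 1;0 0 0 -0.025 0 -0.013 1;0 -0.14 0 0 0 0 1;0 -0.14 0 0 0 0 1;0 0 0 0 0 0 1",
)

```text
time_s: 10.12
tool_pos: [0.4483, -0.1736, 0.1746]
tcp_rot: [-1.571, 0.0, -0.921]
ft_force: [-0.7, 0.2, 0.0]
grip_width: -0.0002
```

```bash
python3 - <<'E'
from h import *
f=grab_frame('wrist'); save(f,'w4.png')
s=sensors.get_state(); print(s['tool_pos'],s['tcp_rot'],s['ft_force'])
E
```

```text
[ 0.4483297  -0.17368338  0.17460011] [-1.57082803e+00  3.37581691e-04 -9.21354315e-01] [ 0.4487032   0.36881995 -0.53905899]
```

View pics/w4.png

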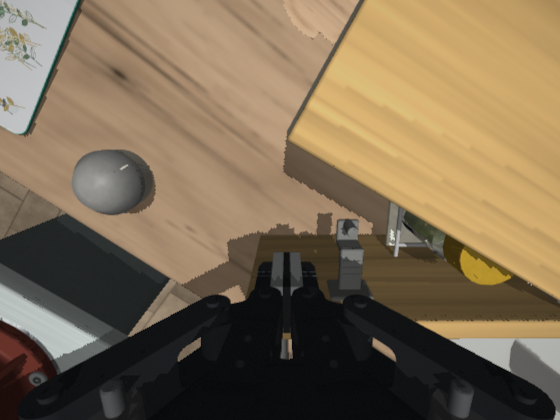

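>>> jog_arm(
  targets="0 0 0 0 0.03 0 1;0 0 0 0 0.03 0 1;0 0 0 0 0 -0.015 1;0 0 0 0 0 -0.015 1;0 -0.1 0 0 0 -0.019 1;0 -0.1 0 0 0 -0.019 1;0 -0.1 0 0 0 -0.019 1;0 0 0 0 0 0 1",
)

```text
time_s: 11.18
tool_pos: [0.3829, -0.2326, 0.1164]
tcp_rot: [-1.571, -0.003, -0.623]
ft_force: [-0.3, -0.7, -0.8]
grip_width: -0.0001
```

>>> jog_arm(
  targets="0 -0.1 0 0 0 -0.019 1;0 -0.1 0 0 0 -0.019 1;0 -0.1 0 0 0 -0.019 1;0 -0.1 0 0 0 -0.019 1;0 -0.07 0 0 0 -0.013 1;0 -0.05 0 0 0 -0.01 1;0 -0.05 0 0 0 -0.01 1;0 -0.05 0 0 0 -0.01 1;0 0 0 0 0 0 1;0 0 0 0 0 0 1",
)

```text
time_s: 12.42
tool_pos: [0.3435, -0.3407, 0.1153]
tcp_rot: [-1.572, -0.001, -0.001]
ft_force: [-1.0, -0.1, 0.0]
grip_width: -0.0001
```

```bash
python3 - <<'E'
from h import *
f=grab_frame('top'); save(f,'t5.png')
for l in landmark_of('top','door_handle')[:1]: print(l,at_z(f,l['centre'],.105))
f=grab_frame('side'); save(f,'s5.png')
for l in landmark_of('side','door_handle')[:1]: print(l,at_z(f,l['centre'],.105))
for n in ['side','top']:
  f=grab_frame(n)
  for l in landmark_of(n,'jar_center')[:2]: print(l,at_z(f,l['centre'],.096))
s=sensors.get_state(); print(s['tool_pos'],s['ft_force'])
E
```

```text
{'centre': [282.0, 440.1], 'conf': 0.61} [ 0.33519316 -0.40326886  0.105     ]
{'centre': [330.1, 273.4], 'conf': 0.77} [ 0.33046388 -0.40670627  0.105     ]
[ 0.34318539 -0.34055221  0.11480284] [0.55352427 0.07616229 0.39397772]
```

View pics/t5.png

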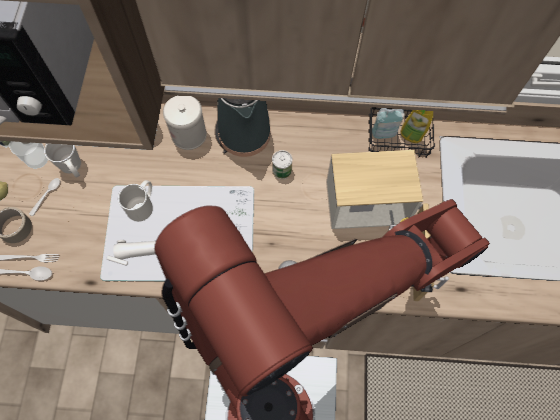

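View pics/s5.png

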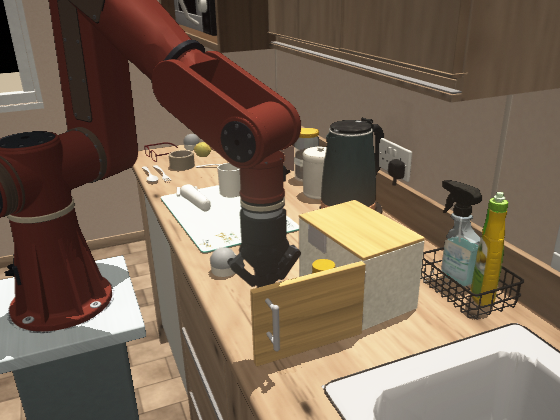

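>>> jog_arm(
  targets="0 0 0 0 0 0.025 1;0 0 0 0 0 0.025 1;0 0 0 0 -0.04 0 1;0 0 0 0 -0.04 0 0.25;0 0 0 0 -0.04 0 0.25;0 0 0 0.04 0 -0.007 0.25;0 0 0 0.04 0 -0.008 0.25;0 0 0 0.04 0 -0.008 0.25;0 0 0 0 0 0 0.25;0 0 0 0 0 0 0.25",
)

```text
time_s: 14.08
tool_pos: [0.4625, -0.3126, 0.2342]
tcp_rot: [-1.57, 0.002, 0.002]
ft_force: [0.2, 0.2, -0.6]
grip_width: 0.064
```

```bash
python3 - <<'E'
from h import *
f=grab_frame('wrist'); save(f,'w6.png'); np.savez('w6.npz',**f)
s=sensors.get_state(); print(s['tool_pos'],s['tcp_rot'],s['grip_width'])
for l in landmark_of('wrist','jar_center')[:2]: print(l,at_z(f,l['centre'],.096),at_depth(f,l['centre']))
for l in look_for('wrist','jar_center')[:2]: print(l,at_depth(f,l['centre']))
hsv=cv2.cvtColor(f['color'],cv2.COLOR_RGB2HSV)
E_=f['extrinsics'];z=f['z_map'];r,c=np.indices(z.shape)
P=np.stack([(c-f['cx'])/f['fx']*z,(r-f['cy'])/f['fy']*z,z],-1);W=(P-E_[:3,3])@E_[:3,:3]
m=(np.abs(W[...,2]-.147)<.006)&(W[...,0]>.42)&(W[...,0]<.51)&(W[...,1]>-.345)&(W[...,1]<-.27)
p=W[m];print(len(p),p.min(0),p.max(0),p.mean(0))
print(cv2.minEnclosingCircle((p[:,:2]*1000).astype(np.float32)))
E
```

```text
[ 0.46220718 -0.31277484  0.23443795] [-1.57011746e+00  1.20003483e-03  1.17264814e-03] 0.06392234168144365
{'centre': [207.2, 296.3], 'conf': 0.78} [ 0.47330892 -0.31910501  0.096     ] [ 0.47151904 -0.30497028  0.14697611]
2027 [ 0.44829139 -0.33651323  0.14105829] [ 0.49053474 -0.29489125  0.14895271] [ 0.46911697 -0.31485286  0.14673852]
((469.2637634277344, -316.0052490234375), 21.289112091064453)
```

View pics/w6.png

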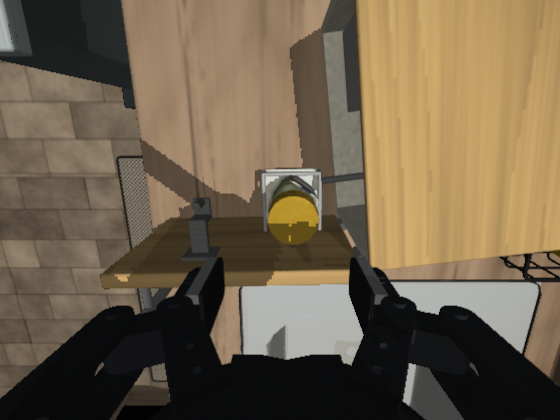

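>>> jog_arm(
  targets="0 0 0 0.005 0.02 -0.003 0.25;0 0 0 0 0.03 0 0.25;0 0 0 0 0 0 0.25;0 0 0 0 0 0 0.25",
)

```text
time_s: 14.72
tool_pos: [0.4681, -0.3167, 0.1848]
tcp_rot: [-1.571, 0.0, 0.001]
ft_force: [0.4, -0.1, 0.5]
grip_width: 0.064
```

>>> jog_arm(
  targets="0 0 0 0 0.025 0 0.25;0 0 0 0 0.025 0 0.25;0 0 0 0 0.015 0 0.25;0 0 0 0 0.015 0 0.25;0 0 0 0 0 0 0.25;0 0 0 0 0 0 0.25",
)

```text
time_s: 15.48
tool_pos: [0.4695, -0.3175, 0.1149]
tcp_rot: [-1.572, -0.002, 0.004]
ft_force: [-23.1, 15.1, 41.8]
grip_width: 0.0645
```

```bash
python3 - <<'E'
from h import *
f=grab_frame('wrist'); save(f,'w7.png')
f=grab_frame('side'); c=f['color'][180:380,200:440]; cv2.imwrite('pics/s7.png',cv2.resize(c,(720,600),interpolation=cv2.INTER_CUBIC)[...,::-1])
s=sensors.get_state(); print(s['tool_pos'],s['tcp_rot'],s['grip_width'],s['ft_force'])
E
```

```text
[ 0.46955897 -0.31744025  0.11483286] [-1.5721162  -0.00202605  0.00394325] 0.06386686994028602 [-22.84764035  15.06224326  42.2452729 ]
```

View pics/w7.png

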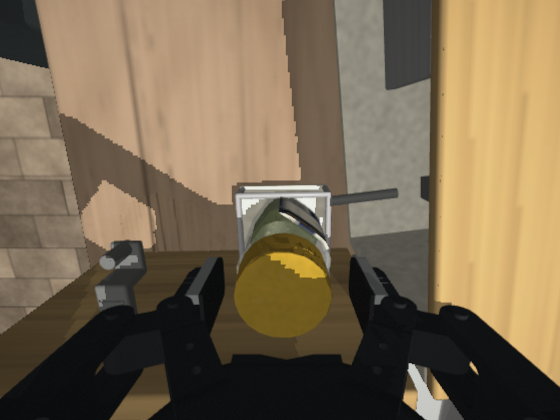

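View pics/s7.png

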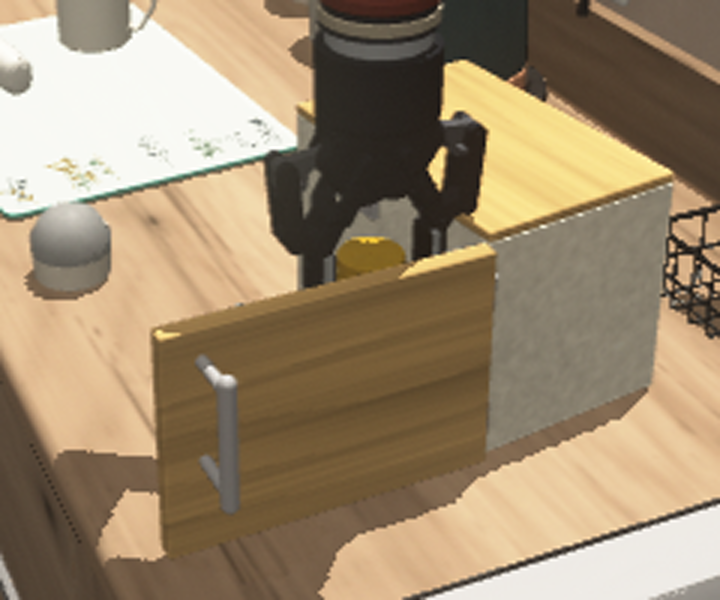

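>>> jog_arm(
  targets="0 0 0 0 -0.025 0 0.25;0 0 0 0 0 0 0.25",
)

```text
time_s: 15.82
tool_pos: [0.4705, -0.3186, 0.1335]
tcp_rot: [-1.576, -0.006, 0.001]
ft_force: [-1.2, -0.2, 0.0]
grip_width: 0.0636
```

```bash
python3 - <<'E'
from h import *
f=grab_frame('wrist'); save(f,'w8.png')
E_=f['extrinsics'];z=f['z_map'];r,c=np.indices(z.shape)
P=np.stack([(c-f['cx'])/f['fx']*z,(r-f['cy'])/f['fy']*z,z],-1);W=(P-E_[:3,3])@E_[:3,:3]
m=(np.abs(W[...,2]-.147)<.004)&(W[...,0]>.435)&(W[...,0]<.505)&(W[...,1]>-.345)&(W[...,1]<-.27)&(f['color'][...,0]>100)&(f['color'][...,2]<80)
p=W[m];print(len(p),p.min(0),p.max(0),cv2.minEnclosingCircle((p[:,:2]*1000).astype(np.float32)))
# cupboard top front edge near y=-.31
m=(np.abs(W[...,2]-.165)<.003)&(W[...,0]>.505)
for y in [-.34,-.33,-.32,-.31,-.30,-.28]:
    q=W[m&(np.abs(W[...,1]-y)<.004)]; print(y,q[:,0].min() if len(q) else None)
s=sensors.get_state(); print(s['tool_pos'],s['tcp_rot'],s['grip_width'],s['ft_force'])
E
```

```text
5124 [ 0.44823576 -0.33773554  0.1441241 ] [ 0.48938473 -0.29526647  0.1492047 ] ((468.8653259277344, -316.5924072265625), 21.417760848999023)
-0.34 0.5665624857670314
-0.33 0.5367703563631603
-0.32 0.5247663502311917
-0.31 0.5050294728952691
-0.3 0.5221547681580512
-0.28 0.5195745123188577
[ 0.46936303 -0.31764053  0.13142986] [-1.57360182e+00 -3.21126719e-03  9.47569810e-04] 0.06407892827323512 [ 0.50284898 -0.93494772 -0.25856904]
```

View pics/w8.png

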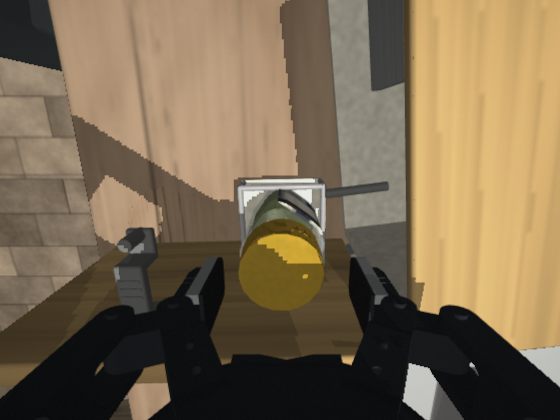

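>>> jog_arm(
  targets="0 0 0 -0.004 0 0.001 0.36;0 0 0 0 0 0 0.36;0 0 0 0 0.006 0 0.36;0 0 0 0 0.005 0 0.36;0 0 0 0 0 0 0.36",
)

```text
time_s: 16.5
tool_pos: [0.4636, -0.3151, 0.1177]
tcp_rot: [-1.569, 0.001, 0.001]
ft_force: [0.0, 0.8, -0.4]
grip_width: 0.0548
```

>>> jog_arm(
  targets="0 0 0 0 0.004 0 0.36;0 0 0 0 0 0 0.36",
)

```text
time_s: 16.75
tool_pos: [0.4642, -0.3156, 0.1146]
tcp_rot: [-1.571, -0.0, 0.001]
ft_force: [0.7, -0.2, -0.8]
grip_width: 0.0544
```

>>> jog_arm(
  targets="0 0 0 0 0.004 0 0.36;0 0 0 0 0 0 0.36",
)

```text
time_s: 17.0
tool_pos: [0.4649, -0.316, 0.113]
tcp_rot: [-1.572, -0.002, 0.001]
ft_force: [-3.2, 3.2, 9.3]
grip_width: 0.0548
```

```bash
python3 - <<'E'
from h import *
f=grab_frame('wrist'); save(f,'w9.png')
s=sensors.get_state(); print(s['tool_pos'],s['tcp_rot'],s['grip_width'],s['ft_force'])
E
```

```text
[ 0.46492938 -0.31607394  0.11305966] [-1.57171690e+00 -1.64539688e-03  1.42454990e-03] 0.05449356130873245 [-3.40470776  2.26920497  9.80473736]
```

View pics/w9.png

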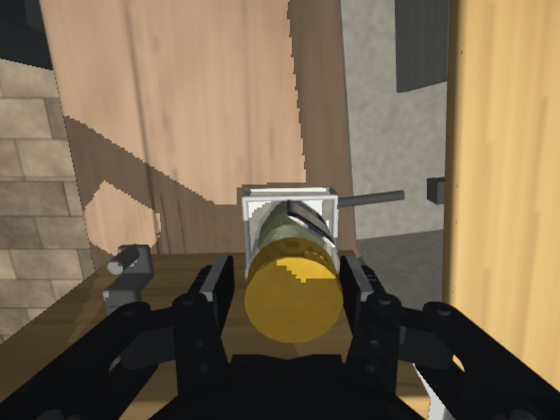

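>>> jog_arm(
  targets="0 0 0 0.003 -0.005 0 0.36;0 0 0 0 0 0 0.36;0 0 0 0 0 0 0.6;0 0 0 0 0 0 1;0 0 0 0 0 0 1;0 0 0 0 0 0 1;0 0 0 0 0 0 1",
)

```text
time_s: 17.92
tool_pos: [0.4678, -0.316, 0.1166]
tcp_rot: [-1.572, -0.002, 0.001]
ft_force: [0.1, 0.3, 6.1]
grip_width: 0.042
```

>>> jog_arm(
  targets="0 0 0 0 -0.01 0 1;0 0 0 0 -0.02 0 1;0 0 0 0 -0.03 0 1;0 0 0 0 -0.03 0 1;0 0 0 0 -0.02 0 1;0 0 0 0 0 0 1",
)

```text
time_s: 18.68
tool_pos: [0.4678, -0.3162, 0.2275]
tcp_rot: [-1.573, -0.002, 0.001]
ft_force: [-0.6, -0.6, -1.1]
grip_width: 0.0419
```

```bash
python3 - <<'E'
from h import *
f=grab_frame('wrist'); save(f,'w10.png')
f=grab_frame('side'); save(f,'s10.png')
s=sensors.get_state(); print(s['tool_pos'],s['tcp_rot'],s['grip_width'],s['ft_force'])
E
```

```text
[ 0.46645141 -0.31506294  0.22470614] [-1.56952662e+00  1.64673256e-03  9.84196751e-04] 0.041954592091109244 [-0.54488452  0.4884009  -2.33217217]
```

View pics/s10.png

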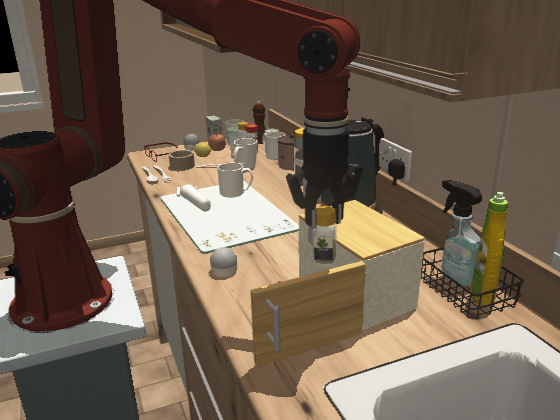

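View pics/w10.png

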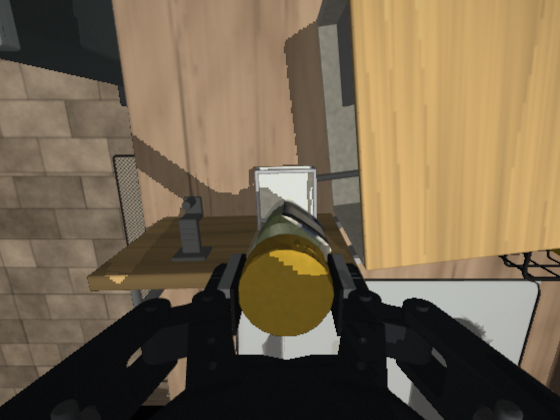

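>>> jog_arm(
  targets="0 0 0 -0.015 0 0.01 1;0 0 0 -0.015 0 0.03 1;0 0 0 0 0 0.05 1;0 0 0 0 0 0.05 1;0 0 0 0 0 0.05 1;0 0 0 0 0 0.05 1;0 0 0 0 0 0.05 1;0 0 0 0 0 0.05 1;0 0 0 0 0 0.05 1;0 0 0 0 0 0.05 1;0 0 0 0 0 0.03 1;0 0 0 0 0 0.02 1",
)

```text
time_s: 20.27
tool_pos: [0.435, 0.1757, 0.2237]
tcp_rot: [-1.572, 0.004, 0.003]
ft_force: [0.6, -0.2, -0.3]
grip_width: 0.0416
```

```bash
python3 - <<'E'
from h import *
f=grab_frame('side'); save(f,'s11.png'); c=f['color'][100:300,150:350]; cv2.imwrite('pics/s11c.png',cv2.resize(c,(600,600),interpolation=cv2.INTER_CUBIC)[...,::-1])
f=grab_frame('top'); save(f,'t11.png')
s=sensors.get_state(); print(s['tool_pos'],s['tcp_rot'],s['grip_width'],s['ft_force'])
E
```

```text
[0.43515899 0.17571496 0.22384167] [-1.57116526  0.00379265  0.00396584] 0.04198862541889381 [-0.52585352 -0.7302388  -1.90360062]
```

View pics/s11c.png

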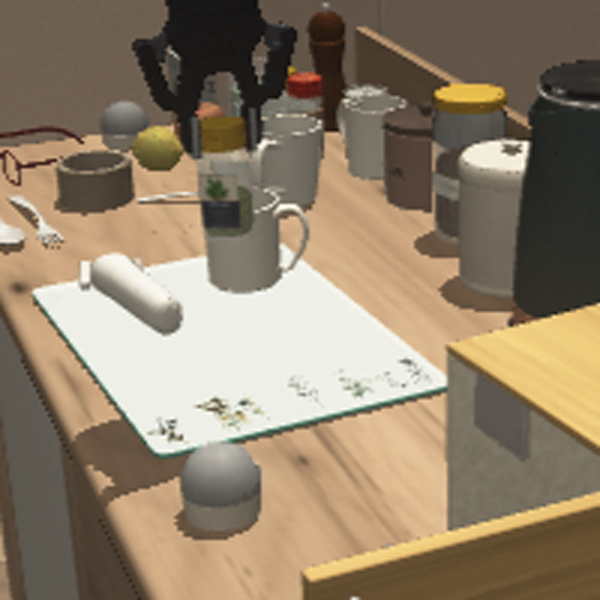

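View pics/t11.png

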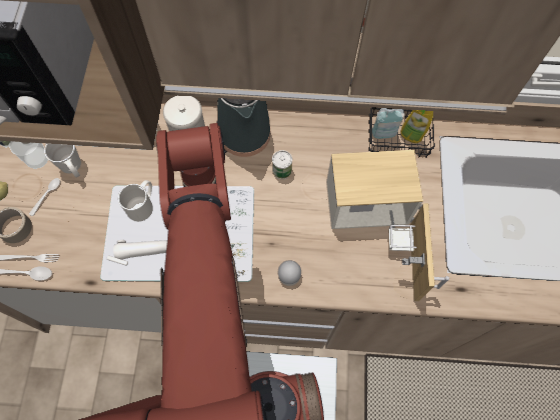

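>>> jog_arm(
  targets="0 0 0 0 0.03 0 1;0 0 0 0 0.04 0 1;0 0 0 0 0.035 0 1;0 0 0 0 0.02 0 1;0 0 0 0 0.01 0 1;0 0 0 0 0 0 1",
)

```text
time_s: 21.12
tool_pos: [0.4358, 0.1737, 0.0899]
tcp_rot: [-1.572, 0.002, 0.001]
ft_force: [0.9, 0.5, -1.6]
grip_width: 0.0419
```

>>> jog_arm(
  targets="0 0 0 0 0.004 0 1;0 0 0 0 0.003 0 1;0 0 0 0 0 0 1",
)

```text
time_s: 21.5
tool_pos: [0.4368, 0.1745, 0.0841]
tcp_rot: [-1.571, -0.0, 0.001]
ft_force: [-0.6, 0.2, -1.4]
grip_width: 0.0417
```

>>> jog_arm(
  targets="0 0 0 0 0.003 0 1;0 0 0 0 0.002 0 1;0 0 0 0 0 0 1;0 0 0 0 0 0 1",
)

```text
time_s: 22.0
tool_pos: [0.4371, 0.1743, 0.0798]
tcp_rot: [-1.571, -0.0, 0.001]
ft_force: [-1.8, -1.1, 5.2]
grip_width: 0.0419
```

```bash
python3 - <<'E'
from h import *
f=grab_frame('side'); c=f['color'][130:270,150:290]; cv2.imwrite('pics/s12c.png',cv2.resize(c,(600,600),interpolation=cv2.INTER_CUBIC)[...,::-1])
s=sensors.get_state(); print(s['tool_pos'],s['tcp_rot'],s['grip_width'],s['ft_force'])
E
```

```text
[0.43714887 0.17427893 0.0798035 ] [-1.57134840e+00 -4.30697094e-04  1.45028870e-03] 0.04187465976081541 [-1.32166669 -1.81930311  5.69045588]
```

View pics/s12c.png

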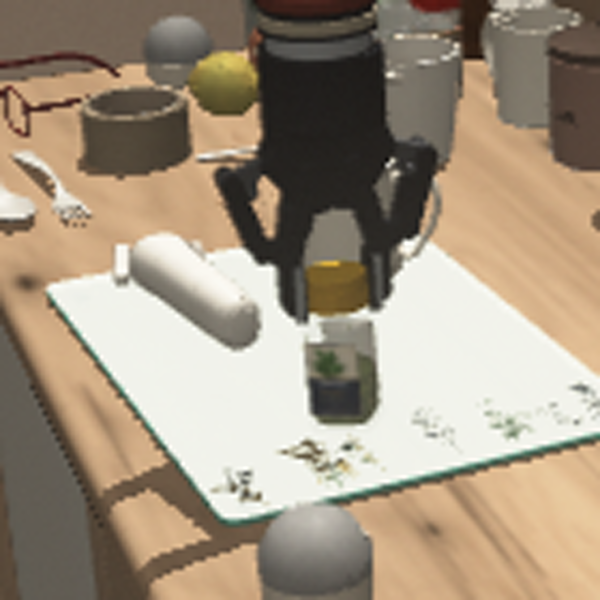

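>>> jog_arm(
  targets="0 0 0 0 0 0 0.45;0 0 0 0 0 0 0.4;0 0 0 0 0 0 0.2;0 0 0 0 0 0 0.2;0 0 0 0 0 0 0.2",
)

```text
time_s: 22.68
tool_pos: [0.4366, 0.1744, 0.0787]
tcp_rot: [-1.571, 0.0, 0.001]
ft_force: [0.7, 1.6, -0.0]
grip_width: 0.0684
```

>>> jog_arm(
  targets="0 0 0 0 -0.02 0 0.2;0 0 0 0 -0.03 0 0.2;0 0 0 0 -0.05 0 0.2;0 0 0 0 -0.05 0 0.2;0 0 0 0 0 -0.05 0.2;0 0 0 0 0 -0.05 0.2;0 0 0 0 0 -0.05 0.2;0 0 0 0 0 0 0.2;0 0 0 0 0 0 0.2",
)

```text
time_s: 23.8
tool_pos: [0.4367, 0.0246, 0.2287]
tcp_rot: [-1.57, 0.0, 0.0]
ft_force: [0.1, -0.1, 0.2]
grip_width: 0.0679
```

```bash
python3 - <<'E'
from h import *
for n in ['side','wrist','top']:
    f=grab_frame(n); save(f,n+'13.png')
    for l,z in [('jar_center',.058),('board',0),('door_handle',.105),('egg_timer',0),('bean_tin',0),('mug',0),('can_opener',0)]:
        for k in landmark_of(n,l)[:1]: print(n,l,round(k['conf'],2),at_z(f,k['centre'],z).round(3))
s=sensors.get_state(); print(s['tool_pos'],s['ft_force'],s['time_s'])
E
```

```text
side jar_center 0.56 [0.446 0.178 0.058]
side board 0.87 [0.467 0.299 0.   ]
side door_handle 0.96 [ 0.334 -0.408  0.105]
side egg_timer 0.57 [ 0.367 -0.026  0.   ]
side bean_tin 0.54 [ 0.381 -0.275  0.   ]
side mug 0.58 [0.53  0.402 0.   ]
side can_opener 0.68 [0.399 0.409 0.   ]
wrist jar_center 0.72 [0.443 0.172 0.058]
wrist egg_timer 0.87 [ 0.359 -0.023  0.   ]
wrist bean_tin 0.8 [0.677 0.016 0.   ]
wrist mug 0.44 [0.679 0.013 0.   ]
top jar_center 0.77 [0.451 0.174 0.058]
top board 0.62 [0.463 0.285 0.   ]
top door_handle 0.91 [ 0.332 -0.403  0.105]
top egg_timer 0.94 [ 0.355 -0.028  0.   ]
top mug 0.74 [0.539 0.406 0.   ]
top can_opener 0.64 [0.385 0.379 0.   ]
[0.43680277 0.02438116 0.22880764] [-0.86828782  0.32143133 -0.415791  ] 25.0
```

View pics/side13.png

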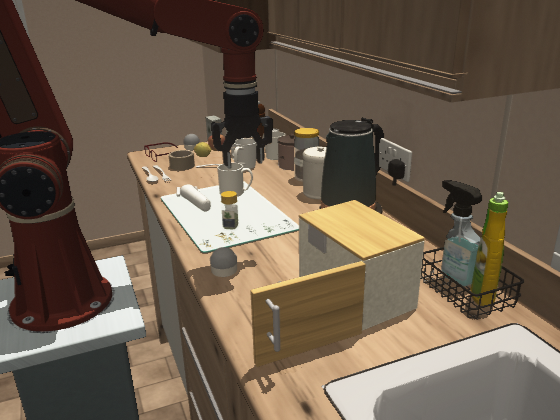

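View pics/wrist13.png

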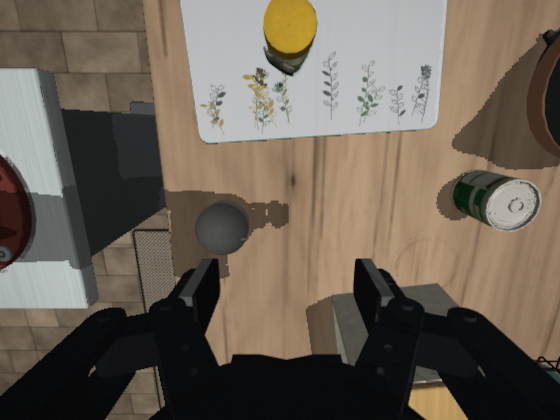

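The jar stands upright on the board at about side-image pixel (row 210, col 230). The door is still open and the bystanders have not moved.

```bash
python3 -c "
from rig import order; print(order.job_done())"
```

```text
the job is handed in; nothing more can be done
None
```

The job is handed in, at about 25 s on the robot's clock. I pressed the hook down with the shut fingers until the door came free and swung it open from inside. Then I took the jar out from above and stood it on the glass board.

**Last checks:**
- **Jar:** it stands upright at about (0.44, 0.17), roughly 110 mm from the board's centre on the side nearer the cupboard. The three cameras agree to within 8 mm.
- **Door:** it is open at about 1.2 rad, judged from the handle's position.
- **Bystanders:** the egg timer, bean tin, mug and can opener stand where they were, within the networks' scatter. Two low-confidence network readings disagreed: the side camera's for the bean tin and the wrist camera's for the mug. The pictures ruled both out.
- **Robot:** it was clear of everything, with no force on the tool beyond noise.

**One thing went wrong on the way.** On the first descent to the jar the gripper touched something, probably the front edge of the cupboard top. The wrist force was about 42 N upward and about 50 N in all. That may have passed the 40 N limit for the gripper's body, if it was the body that touched; I could not tell which part did. I backed off, narrowed the fingers and grasped higher, which worked.

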